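Set up the flat-bed friction tester

TASK

Set up the friction tester: press its sprung bed leaf down until the catch holds it level with the bed, then lay the grey test plate flat along the bed and leaf, centred on the two together. Next stand the square sled, knob up, on the middle of the plate, and last slide the black speed grip until it is level with the pointed index tab beside its track. Set the plate and the sled down rather than dropping them, and leave the round weight and the beaker where they are.

Things in the scene. Friction and masses are not known exactly. Their poses are not given: they have to be found in the camera images.
- tester: flat white instrument fixed on the bench. Origin on the bench; x away from its control face (robot's side), y along the bed to the leaf, z up. Housing x -130 to 90, y -160 to 160 mm, deck 50 mm high. On it a free-standing steel bed, x 7 to 53 mm, top 90 mm high: fixed part y -100 to 10, hinged leaf y 10 to 100. Grey load-cell block past it, x 0 to 60, y -156 to -116, 125 mm high.
- bed_mid (a point): middle of the whole bed (fixed part and pressed-down leaf together, 46 x 200 mm), at bed-top height, 90 mm above the bench; axes as the tester's
- leaf (a joint): angle of the sprung polished steel leaf (rad): 0 = standing up 21 degrees, as at the start; 0.36 = level with the bed, held by its catch. 90 long, 46 wide, 8 mm thick; hinge across the bed at the tester's x 30, y 10, z 86 mm, free end to +y. Pressed from above near the free end it needs about 4 N, then 15 N at the catch just above level, snaps under it and stays; let go before, it springs up.
- leaf_tip (a point): middle of the top edge of the leaf's free end (moves with the leaf); 90 mm above the bench when level
- plate: grey plastic test plate, 180 x 60 x 6 mm, 90 g, loose. Origin at the centre of its underside, x along its length, z up. It starts lying along the riser, its underside 45 mm above the bench, its long sides overhanging the riser by 9 mm.
- riser: fixed wooden block 120 x 42 x 45 mm (long along its x) that the plate lies on; origin at the centre of its underside
- sled: steel sled: square block 50 x 50 x 14 mm with felt underneath and an upright round knob 22 mm in diameter from 14 to 50 mm above its underside; 250 g, loose. Origin at the centre of its underside, z up.
- speed (a joint): travel of the speed grip along its track (m), 0 to 0.10, growing to the tester's +y
- speed_top (a point): centre of the top of the speed grip: an upright black block 28 mm (tester x) by 20 mm (tester y), 40 mm tall, its top 104.5 mm above the bench, on an aluminium track (40 mm wide, top 64 mm above the bench) along the tester's y at x -80 mm; slides at about 1.5 N
- index_tab: small fixed aluminium tab with a pointed end, about 22 x 14 x 12 mm, on the deck (50 mm above the bench) on the robot's side of the track, its point towards the track; origin at the underside of the point's root, axes as the tester's. The target of the speed grip: same y in the tester's frame.
- round_weight: bystander: round steel weight, 48 mm in diameter, 62 mm tall; origin under its centre
- beaker: bystander: white beaker, 66 mm in diameter, 80 mm tall; origin under its centre
There are look-alikes about, which are no part of the job. What is shaped like the sled but pink or yellow is not meant.

How it is judged:
By the outcome, as a careful person would: the job done as asked, in the order asked, and still so for the second after the job is handed in, with the robot touching nothing.
It also fails if it takes over 70 s, if anything falls off the work surface, if the arm or the gripper's body presses on something with over 40 N, if the wrist force passes 120 N, or if a joint passes its speed limit or range.

ROBOT

A 7-joint arm with a two-finger parallel gripper is mounted at the origin on the work surface. World frame = base frame: x ahead of the robot, y to its left, z up, the work surface at z = 0. Lengths are in m, angles in rad, forces in N, time in s.
With the tool pointing down it reaches from about 0.425 to 0.875 m from the base axis. Payload 4.7 kg.
Tool frame: the origin (TCP) lies between the finger pads; the fingertips stand 11 mm ahead of it and the grasp point (between the pads) lies 8 mm behind it; z points along the fingers, y is the line along which they close (so a half turn about z gives the same grasp; the last joint's range is limited). The gripper opens to 87 mm and grips with 3 to 60 N. Pads are 19 mm wide; open, the fingers measure 117 mm over their backs; the gripper's body (75 mm by 190 mm) begins 51 mm behind the grasp point.
Start: joints at [-1.136, 0.321, -0.07, 1.45, 0.023, 1.371, -0.057], TCP at [0.266, 0.593, 0.195] pointing down, gripper open.
Joint ranges: [-2.86, 2.86], [-0.3, 2.09], [-1.38, 1.24], [0.06, 2.45], [-1.56, 4.7], [0.09, 2.05], [-2.69, 2.69]. Speed limits (rad/s): [2.57, 2.57, 3.14, 3.14, 3.14, 3.14, 3.14].

INTERFACE

Orientations are given as a rotation vector (axis times angle).
In Python, from bench import ctrl gives the robot as it stands. The module is installed in compiled form; this text tells all that it offers.
- The arm moves only by the shell command python3 -m inch 'ROWS' [FORCE]. ROWS is JSON, a list of rows, each an object with "slide": the shift along the tool's x, y, z scaled (see below), a list of three; "angular": the turn, a rotation vector about the tool's x, y, z scaled (see below), a list of three; "claw": the opening, from -1 (shut) to 1 (fully open). In form: [{"slide": [tx, ty, tz], "angular": [rx, ry, rz], "claw": claw}, ...]. A call has 1 to 10 rows; each row is the pose to reach, as a shift and turn from the pose commanded when the call began, along the tool's axes at that moment; what a row does not reach only later rows make up. The controller multiplies each number of a shift by 0.25 m and each number of a turn by 30 degrees. A row lasts 1/10 s, in which the tool goes at most 50 mm and 8.59 degrees, less where a joint would pass 70% of its speed; a pose out of reach is approached as far as the arm can. A call with a number of a shift or a turn outside -1 to 1 is refused whole. A call with a gripper value outside its range is refused whole. The fingers move at their own pace and stop on an object; FORCE is the grip in N (left out, the last holds). Time passes only in rows, so rows that repeat a pose let the fingers close. It gives the time, the measured TCP pose, the force, the opening and the grip force at its end, in the units of the state.
- ctrl.get_state(): the state, without advancing time (a new reading comes with each control period).
- ctrl.get_image(name): name is "scene" or "top" or "wrist"; returns a dict with "color" (400x640x3 uint8, red, green, blue), "depth" (400x640 float32, m along the optical axis (not along the pixel's ray), 0 where there is no reading), "camera_matrix" (3x3 intrinsics, pixels), "extrinsics" (4x4, takes a point from camera to world coordinates); the wrist camera has in their place "tool_from_camera" (4x4, takes a point from camera to tool coordinates, whose origin is the TCP and whose axes are the flange's). Camera axes: x right, y up, looking along -z (the intrinsics and any distortion apply to the point x, -y, -z); pixel columns grow to the right and rows downward; lengths in m; the calibration is good to about 2 mm. A picture is of the moment at which its call begins: read the wrist's pose just before it.
- ctrl.close_job(): hands the job in; it is judged then, once.
Trained networks look in the newest picture that a camera, given by its name, has taken for a name from the list of things; names that differ only in an ending like _2 or _b are one class to them, and where a whole thing is asked for, a point or a joint stands for the part that bears it (a point fixed in the world has none). Each returns a list of dicts, best first, with "confidence" (0 to 1); they miss things now and then, are a little off and sometimes report something else, mostly with a low value. They report only what shows in the picture. A call takes as long as a camera call. They do not tell look-alikes from the thing itself.
- ctrl.find_in(query, camera): "bbox" ([centre column, centre row, width, height] in pixels, round what is visible of it).
- ctrl.outline_of(query, camera): "mask" (400x640 bool, what is visible of it) and "bbox" ([centre column, centre row, width, height] in pixels, round what is visible of it).
The state is a dict: "time": time; "joint_positions": joint angles; "qd": joint speeds; "joint_torque": joint torques, N m; "position": TCP position; "tool_rot": TCP orientation; "ft_force": force on the tool from outside, world axes, zero at the start; "torque": the same for the moment, N m; "grip_width": opening from 0.0 (shut) to 1.0 (fully open); "grip_force": force on a finger pad.
Only numpy, scipy, OpenCV 4.12 (cv2) and the standard library are available. Lean on these libraries where they do the work, as an engineer would, in place of code of your own. Each camera call takes 0.05 s, during which the arm holds its last target. There are 200 camera calls.

## Working session

There is one attempt and no reset: what is moved stays moved. The work goes in short steps, Python scripts to look and compute and a shell command to move; the robot and the scene stay as the last step left them, time stands still between calls to the robot, and variables do not carry over. Pictures are saved under pics/ and viewed, at most 10 in all, crops included, and the job is handed in when it is done.

```bash
mkdir -p pics; cat > h.py <<'E'
import numpy as np, cv2
from scipy.spatial.transform import Rotation as R
from bench import ctrl
def grab(n):
    s=ctrl.get_state(); im=ctrl.get_image(n)
    if 'extrinsics' in im: T=np.array(im['extrinsics'])
    else:
        W=np.eye(4);W[:3,:3]=R.from_rotvec(s['tool_rot']).as_matrix();W[:3,3]=s['position'];T=W@np.array(im['tool_from_camera'])
    K=np.array(im['camera_matrix']);d=im['depth']
    v,u=np.mgrid[:400,:640]
    P=np.stack([(u-K[0,2])/K[0,0]*d,-(v-K[1,2])/K[1,1]*d,-d],-1)
    W=P@T[:3,:3].T+T[:3,3]; W[d==0]=np.nan
    return im,W,T,K
def save(n,c): cv2.imwrite('pics/'+n,cv2.cvtColor(c,cv2.COLOR_RGB2BGR))
E
python3 - <<'E'
from h import *
s=ctrl.get_state();print(s['time'],s['position'],s['tool_rot'],s['grip_width'])
for n in ['top','scene']:
    im,W,T,K=grab(n);save(n+'0.png',im['color']);np.save(n+'W.npy',W);np.save(n+'c.npy',im['color'])
    print(n,T[:3,3],K[0,0])
    for q in ['tester','leaf','plate','riser','sled','speed','index_tab','round_weight','beaker']:
        for r in ctrl.find_in(q,n)[:4]:
            if r['confidence']>.2: 
                c,w=map(int,r['bbox'][:2]); print(q,round(r['confidence'],2),np.round(r['bbox']),np.round(W[w,c],3))
E
```

```text
0.0 [0.26531298 0.59271643 0.19344766] [-6.56021538e-01 -3.07203489e+00  2.98850024e-03] 1.0000352164291928
top [0.40937977 0.02066739 1.27020826] 371.9744132866874
tester 0.96 [318. 193. 102.  75.] [0.535 0.033 0.051]
leaf 0.87 [303. 171.  33.  20.] [0.597 0.079 0.106]
plate 0.59 [425. 220.  26.  58.] [ 0.439 -0.314  0.051]
sled 0.82 [219. 190.  21.  21.] [0.552 0.36  0.052]
sled 0.64 [231. 257.  17.  21.] [0.332 0.321 0.048]
sled 0.55 [200. 235.  20.  15.] [0.406 0.429 0.029]
sled 0.46 [229. 220.  24.  13.] [0.453 0.333 0.041]
round_weight 0.69 [212. 157.  18.  19.] [0.662 0.385 0.059]
beaker 0.7 [445. 151.  24.  26.] [ 0.676 -0.404  0.003]
scene [1.30975049 0.37410376 0.73181809] 430.38874487662457
tester 0.94 [321. 245. 146. 106.] [0.584 0.051 0.05 ]
leaf 0.94 [330. 234.  40.  13.] [0.604 0.085 0.11 ]
plate 0.85 [227. 186.  44.  35.] [ 0.453 -0.303  0.053]
plate 0.22 [323. 244. 150.  99.] [0.579 0.054 0.051]
riser 0.69 [232. 195.  24.  24.] [ 0.459 -0.285  0.03 ]
sled 0.91 [450. 251.  23.  22.] [0.446 0.339 0.022]
sled 0.81 [455. 224.  26.  24.] [0.342 0.333 0.028]
sled 0.72 [452. 288.  32.  31.] [0.566 0.367 0.019]
sled 0.64 [495. 252.  24.  27.] [0.414 0.443 0.026]
speed 0.49 [323. 205.   8.  18.] [0.482 0.015 0.096]
round_weight 0.83 [459. 325.  29.  32.] [0.689 0.397 0.042]
beaker 0.62 [154. 221.  31.  37.] [ 0.682 -0.37   0.066]
beaker 0.54 [330. 234.  40.  14.] [0.601 0.083 0.11 ]
```

```bash
python3 - <<'E'
from h import *
c=np.load('topc.npy'); a=cv2.resize(c[130:280,180:465],(798,420),interpolation=cv2.INTER_CUBIC); save('t1.png',a)
E
```

```text
(no output)
```

View pics/t1.png

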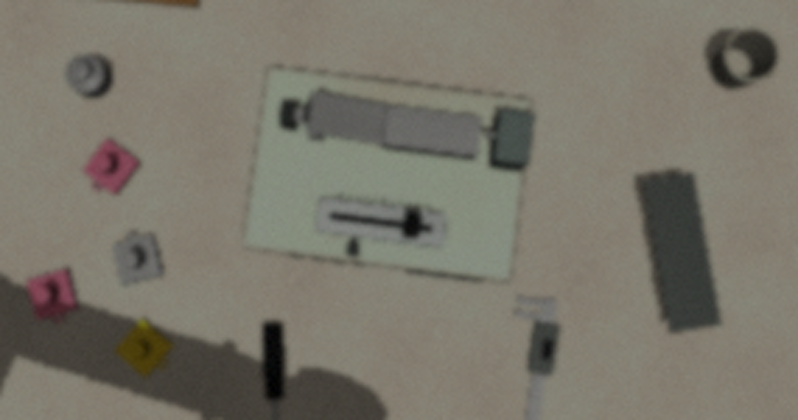

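The crop (×2.8) shows four sled-shaped things: pink at px (220,189), grey at (229,222), pink at (198,235) and yellow at (231,254). The grey one fits, since pink and yellow are excluded. The leaf is at the left of the bed, the grip at (327,209) and the tab at (306,218). Next I'll measure poses and enlarge the sled.

```bash
python3 - <<'E'
from h import *
s=ctrl.get_state();print(R.from_rotvec(s['tool_rot']).as_matrix().round(3))
W=np.load('topW.npy')
def rect(m,name,W=W):
    p=W[m][:,:2].astype(np.float32);r=cv2.minAreaRect(p*1000);print(name,m.sum(),np.round(r[0],1),np.round(r[1],1),round(r[2],1),'medz',round(np.median(W[m][:,2]),4))
for q,lo,hi in [('tester',.043,.058),('plate',.044,.06)]:
    r=ctrl.outline_of(q,'top')
    for k in r[:2]:
        m=k['mask']&(W[...,2]>lo)&(W[...,2]<hi); print(k['confidence'],k['bbox']); rect(m,q)
x,y,z=W[...,0],W[...,1],W[...,2]
m=(x>.40)&(x<.5)&(y>.29)&(y<.38)&(z>.008)&(z<.022);rect(m,'sled block')
m=(x>.40)&(x<.5)&(y>.29)&(y<.38)&(z>.04)&(z<.06);rect(m,'knob')
m=(x>.4)&(x<.56)&(abs(y)<.2)&(z>.09)&(z<.115);rect(m,'grip')
m=(x>.54)&(x<.66)&(y<.05)&(y>-.08)&(z>.08)&(z<.1);rect(m,'bed')
b=np.load('scenec.npy')[215:310,415:525]; t=np.load('topc.npy')[180:275,180:290]
save('c2.png',cv2.resize(np.hstack([b,t]),(792,342),interpolation=cv2.INTER_CUBIC))
E
```

```text
[[-0.913  0.408  0.   ]
 [ 0.408  0.913  0.   ]
 [-0.     0.    -1.   ]]
0.87 [320.5, 193.0, 101.2, 76.2]
tester 4420 [537.6  31.4] [319.7 222. ] 81.2 medz 0.0502
0.73 [424.4, 221.8, 22.9, 55.0]
plate 974 [ 436.4 -309.6] [177.5  61.4] 8.2 medz 0.0516
sled block 178 [445.8 344. ] [58.1 63.1] 13.2 medz 0.014
knob 42 [442.7 336.7] [20.2 20.6] 47.6 medz 0.0489
grip 85 [526.9 -36.1] [ 75.9 155.1] 32.1 medz 0.1032
bed 570 [582.4 -12.2] [126.7  46.6] 81.5 medz 0.0904
```

View pics/c2.png

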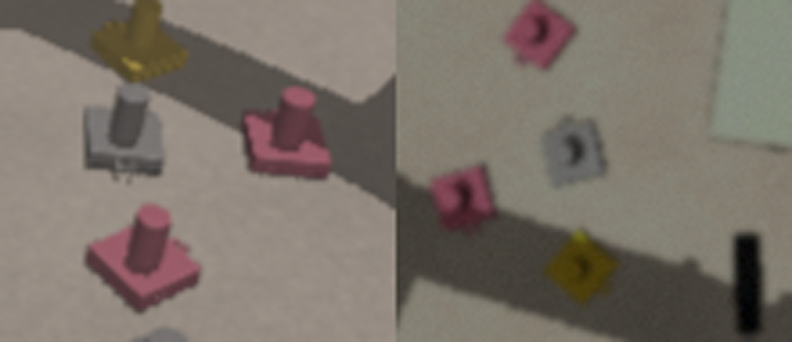

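The enlarged crop confirms the grey sled: scene px (449,250), top px (229,221). The four look-alikes are separate from it. The tester's yaw is about -8.8° with its origin near (0.557, 0.028), and the bed cross-check agrees to about 1 mm. Next: move above the leaf.

```bash
cat >> h.py <<'E'
def plan(x,y,z,yaw=None):
    "yaw: world angle (deg) of tool y"
    s=ctrl.get_state();M=R.from_rotvec(s['tool_rot']).as_matrix();d=np.array([x,y,z])-s['position']
    out=np.zeros(3)
    if yaw is not None:
        a=np.radians(yaw);Y=np.array([np.cos(a),np.sin(a),0])
        if Y@M[:,1]<0: Y=-Y
        Z=np.array([0,0,-1.]);X=np.cross(Y,Z)
        out=np.degrees(R.from_matrix(M.T@np.stack([X,Y,Z],1)).as_rotvec())/30
    print('t',round(s['time'],2),'pos',np.round(s['position'],4),'slide',np.round(M.T@d/.25,4),'ang',np.round(out,4),'F',np.round(s['ft_force'],1),'w',round(s['grip_width'],3),'q7',round(s['joint_positions'][6],2))
E
python3 -c "
from h import *
plan(.599,.103,.2,81.2)"
```

```text
t 1.1 pos [0.2656 0.5933 0.1946] slide [-2.0185 -1.2454 -0.0216] ang [ 1.000e-04  1.000e-04 -5.102e-01] F [-0.7  0.6  0.6] w 1.003 q7 -0.06
```

```bash
python3 -m inch '[{"slide":[-1,-0.62,-0.02],"angular":[0,0,0],"claw":-1},{"slide":[-1,-0.62,-0.02],"angular":[0,0,0],"claw":-1},{"slide":[-1,-0.62,-0.02],"angular":[0,0,0],"claw":-1},{"slide":[-1,-0.62,-0.02],"angular":[0,0,0],"claw":-1},{"slide":[-1,-0.62,-0.02],"angular":[0,0,0],"claw":-1},{"slide":[-1,-0.62,-0.02],"angular":[0,0,0],"claw":-1},{"slide":[-1,-0.62,-0.02],"angular":[0,0,0],"claw":-1}]' 20; python3 -c "
from h import *
plan(.599,.103,.2,81.2)"
```

```text
time: 1.8
position: [0.4359, 0.3423, 0.2003]
tool_rot: [0.674, 3.065, -0.003]
ft_force: [-0.3, -0.3, -0.0]
grip_width: 0.45
grip_force: 0.0
t 1.8 pos [0.4359 0.3423 0.2003] slide [-0.9937 -0.5951  0.0056] ang [-0.0026  0.0073 -0.5333] F [-0.3 -0.3 -0. ] w 0.45 q7 0.43
```

```bash
python3 - <<'E'
from h import *
im,W,T,K=grab('wrist');save('w1.png',im['color']);np.save('w1W.npy',W)
print(T[:3,3],K[0,0])
for r in ctrl.outline_of('sled','wrist')[:4]:
    m=r['mask'];p=W[m]
    if r['confidence']<.3: continue
    print(r['confidence'],np.round(r['bbox']),np.median(im['color'][m],0))
    for lo,hi in [(.008,.02),(.042,.058)]:
        k=m&(W[...,2]>lo)&(W[...,2]<hi)
        if k.sum()>10: a=cv2.minAreaRect((W[k][:,:2]*1000).astype(np.float32));print(k.sum(),np.round(a[0],1),np.round(a[1],1),round(a[2],1),np.median(W[k][:,2]))
plan(.599,.103,.2,81.2)
E
```

```text
[0.36086937 0.37722035 0.39058204] 294.45198673047355
0.66 [272. 105.  51.  54.] [190. 171.   0.]
1428 [333.4 329.2] [58.6 50. ] 48.0 0.014427308954564955
326 [336.5 332.6] [20.4 21.1] 61.9 0.05034961110712666
0.65 [374. 240.  36.  40.] [116.  56.  71.]
560 [554.4 372.8] [49.3 54.7] 53.4 0.014407077063856272
161 [555.5 375.8] [21.8 13.2] 11.6 0.05008710206949163
0.58 [316. 176.  54.  56.] [149. 139. 141.]
1154 [446.4 341. ] [59.4 50. ] 13.1 0.014431648619533749
264 [441.5 340.2] [21.  20.5] 3.6 0.05018468399275203
0.46 [132. 271.  14.  14.] [54.  52.  52.5]
22 [441.5  78.5] [13.   4.2] 83.6 0.05488093701530414
t 1.9 pos [0.4312 0.3488 0.1999] slide [-1.0162e+00 -6.2010e-01 -1.0000e-03] ang [ 0.0017  0.     -0.5163] F [-0.8  0.1 -0.1] w 0.359 q7 0.43
```

View pics/w1.png

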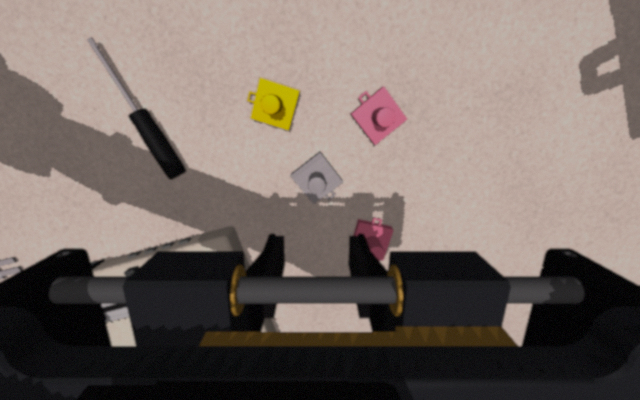

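```bash
python3 -m inch '[{"slide":[-0.99,-0.6,0],"angular":[0,0,-0.53],"claw":-1},{"slide":[-0.99,-0.6,0],"angular":[0,0,-0.53],"claw":-1},{"slide":[-0.99,-0.6,0],"angular":[0,0,-0.53],"claw":-1},{"slide":[-0.99,-0.6,0],"angular":[0,0,-0.53],"claw":-1},{"slide":[-0.99,-0.6,0],"angular":[0,0,-0.53],"claw":-1},{"slide":[-0.99,-0.6,0],"angular":[0,0,-0.53],"claw":-1},{"slide":[-0.99,-0.6,0],"angular":[0,0,-0.53],"claw":-1},{"slide":[-0.99,-0.6,0],"angular":[0,0,-0.53],"claw":-1}]' 20; python3 - <<'E'
from h import *
plan(.599,.103,.2,81.2)
im,W,T,K=grab('wrist');save('w2.png',im['color']);np.save('w2W.npy',W);np.save('w2T.npy',T)
for q in ['tester','leaf','speed','index_tab']:
    for r in ctrl.outline_of(q,'wrist')[:2]:
        m=r['mask']; print(q,round(r['confidence'],2),np.round(r['bbox']),np.round(np.nanmin(W[m],0),3),np.round(np.nanmax(W[m],0),3))
E
```

```text
time: 2.7
position: [0.5951, 0.1127, 0.1991]
tool_rot: [-0.225, -3.133, -0.001]
ft_force: [-0.9, 0.6, -0.5]
grip_width: 0.005
grip_force: 0.0
t 2.7 pos [0.5951 0.1127 0.1991] slide [-0.021  -0.0361 -0.0037] ang [ 0.001  -0.0018  0.0195] F [-0.9  0.6 -0.5] w 0.005 q7 1.25
tester 0.86 [222. 131. 327. 194.] [ 0.407 -0.244 -0.001] [0.683 0.218 0.127]
leaf 0.7 [288. 199.  88.  59.] [0.566 0.033 0.05 ] [0.635 0.127 0.123]
leaf 0.6 [262.  52.  16.  26.] [0.44  0.067 0.049] [0.461 0.085 0.064]
speed 0.84 [188.  81.  36.  38.] [ 0.451 -0.02   0.063] [0.487 0.02  0.107]
speed 0.44 [262.  51.  18.  25.] [0.436 0.069 0.048] [0.461 0.085 0.064]
index_tab 0.57 [260.  53.  15.  27.] [0.44  0.069 0.05 ] [0.461 0.085 0.064]
```

View pics/w2.png

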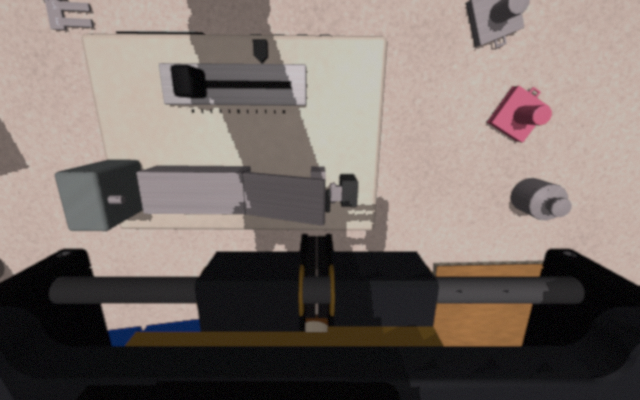

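w1 shows the grey sled at (316,176), with yellow, pink and a screwdriver around it. w2 shows the tester: leaf tip at (325,195), catch post at (345,190), grip at (188,81), tab at (261,51). The arm was still settling, so I'll settle and measure again.

```bash
python3 -m inch '[{"slide":[-0.02,-0.036,0],"angular":[0,0,0.02],"claw":-1},{"slide":[-0.02,-0.036,0],"angular":[0,0,0.02],"claw":-1},{"slide":[-0.02,-0.036,0],"angular":[0,0,0.02],"claw":-1}]'; cat > meas.py <<'E'
from h import *
yaw=np.radians(-8.8);O=np.array([.5574,.0283])
def tester(W,O=O,yaw=yaw):
    c,s=np.cos(yaw),np.sin(yaw);q=W[...,:2]-O
    return q[...,0]*c+q[...,1]*s,-q[...,0]*s+q[...,1]*c
def rect(m,W,name):
    a=cv2.minAreaRect((W[m][:,:2]*1000).astype(np.float32));print(name,m.sum(),np.round(a[0],1),np.round(a[1],1),round(a[2],1),'z',np.round(np.median(W[m][:,2]),4))
E
python3 - <<'E'
from meas import *
im,W,T,K=grab('wrist')
X,Y=tester(W);z=W[...,2]
def st(m,n): print(n,m.sum(),'X',np.round(np.nanpercentile(X[m],[1,50,99]),4),'Y',np.round(np.nanpercentile(Y[m],[1,50,99]),4),'z',np.round(np.nanpercentile(z[m],[1,50,99]),4))
bx=(X>-.01)&(X<.07)
st(bx&(Y>-.1)&(Y<.005)&(z>.085)&(z<.095),'bed');rect(bx&(Y>-.1)&(Y<.005)&(z>.085)&(z<.095),W,'bed')
m=bx&(Y>.01)&(Y<.1)&(z>.085)&(z<.14);st(m,'leaf')
st(bx&(Y>.095)&(Y<.15)&(z>.055),'catch')
st((X>-.1)&(X<-.06)&(abs(Y)<.1)&(z>.1)&(z<.11),'grip top')
st((X>-.128)&(X<-.1)&(abs(Y)<.1)&(z>.057)&(z<.07),'tab')
st((X>-.15)&(X<.11)&(abs(Y)<.2)&(z>.045)&(z<.055),'deck')
for o in ('tester',):
    m=ctrl.outline_of(o,'wrist')[0]['mask']&(z>.045)&(z<.055);rect(m,W,'deck')
plan(.599,.103,.2,81.2)
E
```

```text
time: 3.25
position: [0.5988, 0.1015, 0.1997]
tool_rot: [0.243, 3.132, -0.0]
ft_force: [-0.4, -0.2, -0.1]
grip_width: 0.005
grip_force: 0.0
bed 4089 X [0.0062 0.0277 0.0513] Y [-0.0955 -0.0461  0.0041] z [0.0885 0.0904 0.0921]
bed 4089 [579.1 -22. ] [102.7  46.6] 81.4 z 0.0904
leaf 3865 X [0.006  0.0272 0.0511] Y [0.011  0.0578 0.098 ] z [0.0901 0.1075 0.1219]
catch 24976 X [-0.008   0.0042  0.0339] Y [0.0954 0.1198 0.1491] z [0.087  0.3337 0.3416]
grip top 729 X [-0.0947 -0.081  -0.067 ] Y [-0.0421 -0.0318 -0.0234] z [0.1003 0.1044 0.1066]
tab 384 X [-0.123  -0.1113 -0.1   ] Y [-0.066   0.0304  0.0665] z [0.0579 0.0628 0.0646]
deck 37104 X [-0.1285 -0.0464  0.0849] Y [-0.1512  0.0127  0.1592] z [0.0479 0.0504 0.0523]
deck 37015 [537.1  34.6] [318.8 219.3] 81.3 z 0.0504
t 3.35 pos [0.5987 0.1021 0.1996] slide [-0.0007  0.0036 -0.0015] ang [ 0.0005  0.     -0.0005] F [-0.1  0.5 -0.3] w 0.009 q7 1.26
```

```bash
python3 -m inch '[{"slide":[0,0,0.15],"angular":[0,0,0],"claw":-1},{"slide":[0,0,0.26],"angular":[0,0,0],"claw":-1},{"slide":[0,0,0.3],"angular":[0,0,0],"claw":-1},{"slide":[0,0,0.34],"angular":[0,0,0],"claw":-1},{"slide":[0,0,0.37],"angular":[0,0,0],"claw":-1},{"slide":[0,0,0.39],"angular":[0,0,0],"claw":-1},{"slide":[0,0,0.4],"angular":[0,0,0],"claw":-1},{"slide":[0,0,0.4],"angular":[0,0,0],"claw":-1}]'
```

```text
time: 4.15
position: [0.5989, 0.1021, 0.0998]
tool_rot: [0.241, 3.132, 0.0]
ft_force: [0.2, -0.4, 0.6]
grip_width: 0.006
grip_force: 0.0
```

```bash
python3 -m inch '[{"slide":[0,0,0.012],"angular":[0,0,0],"claw":-1},{"slide":[0,0,0.02],"angular":[0,0,0],"claw":-1},{"slide":[0,0,0.02],"angular":[0,0,0],"claw":-1}]'; python3 -m inch '[{"slide":[0,0,-0.2],"angular":[0,0,0],"claw":0},{"slide":[0,0,-0.4],"angular":[0,0,0],"claw":1},{"slide":[0,0,-0.4],"angular":[0,0,0],"claw":1},{"slide":[0,0,-0.4],"angular":[0,0,0],"claw":1},{"slide":[0,0,-0.4],"angular":[0,0,0],"claw":1}]'
python3 - <<'E'
from meas import *
im,W,T,K=grab('wrist');save('w3.png',im['color'])
X,Y=tester(W);z=W[...,2]
for y in (.03,.05,.07,.09):
    m=(X>.015)&(X<.03)&(abs(Y-y)<.004)&(z>.07)&(z<.14);print(y,m.sum(),np.nanmedian(z[m]))
plan(.437,-.31,.2,-8.2+90+90)
E
```

```text
time: 4.45
position: [0.5986, 0.1021, 0.0944]
tool_rot: [-0.241, -3.132, 0.0]
ft_force: [0.0, -0.1, -0.8]
grip_width: 0.0
grip_force: 0.0
time: 4.95
position: [0.598, 0.102, 0.1935]
tool_rot: [-0.241, -3.131, 0.001]
ft_force: [-0.1, 0.1, -0.7]
grip_width: 0.374
grip_force: 0.0
0.03 104 0.09702735175565494
0.05 117 0.10461274613231153
0.07 119 0.11214436001615075
0.09 140 0.11983071926707642
t 5.0 pos [0.5977 0.102  0.193 ] slide [ 0.3832 -1.7269 -0.0254] ang [-4.9000e-03 -2.2000e-03  2.9798e+00] F [-0.6  0.3  0.3] w 0.419 q7 1.26
```

The force stayed near zero and the leaf is still up, so the fingers never loaded it. I'll find out why before trying again.

```bash
python3 - <<'E'
from meas import *
im,W,T,K=grab('wrist');Ti=np.linalg.inv(im['tool_from_camera'])
def pr(p,Ti):
    c=Ti[:3,:3]@np.array(p)+Ti[:3,3];return np.round([K[0,0]*c[0]/-c[2]+K[0,2],K[1,1]*c[1]/c[2]*-1*-1*-1/1+K[1,2] if 0 else K[1,2]+K[1,1]*(-c[1])/(-c[2])],1)
for p in ([0,0,0],[0,0,.011],[0,.04,.011],[0,-.04,.011]): print('tool',p,pr(p,Ti))
print(np.round(im['tool_from_camera'],3),K)
# depth of finger pixels: tool-frame coords
s=ctrl.get_state();M=R.from_rotvec(s['tool_rot']).as_matrix()
Q=(W-s['position'])@M
m=(abs(Q[...,0])<.02)&(abs(Q[...,1])<.06)&(Q[...,2]>-.06)&(Q[...,2]<.03)
print(m.sum(),np.nanmin(Q[m],0) if m.sum() else '',np.nanmax(Q[m],0) if m.sum() else '')
a=im['color']
im2,W2,T2,K2=grab('scene');b=im2['color'][150:330,230:450]
save('v4.png',np.hstack([a[120:320,180:480],cv2.resize(b,(244,200))]).repeat(1,0))
E
```

```text
tool [0, 0, 0] [316.1 231.1]
tool [0, 0, 0.011] [316.1 225.1]
tool [0, 0.04, 0.011] [370.4 225.1]
tool [0, -0.04, 0.011] [261.8 225.2]
[[-0.001  0.955  0.298  0.082]
 [ 1.     0.001 -0.     0.   ]
 [-0.     0.298 -0.955 -0.191]
 [ 0.     0.     0.     1.   ]] [[294.45198673   0.         316.216724  ]
 [  0.         294.45198673 200.37565992]
 [  0.           0.           1.        ]]
1323 [-0.01007717 -0.02884686 -0.05996695] [ 0.01150126  0.0293598  -0.02763248]
```

View pics/v4.png

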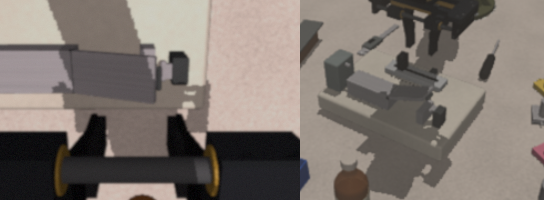

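```bash
python3 - <<'E'
from meas import *
s=ctrl.get_state();M=R.from_rotvec(s['tool_rot']).as_matrix();print(s['position'],s['grip_width'],s['joint_positions'])
for n in ('scene','wrist'):
    im,W,T,K=grab(n)
    Q=(W-s['position'])@M
    m=(abs(Q[...,0])<.04)&(abs(Q[...,1])<.08)&(Q[...,2]>-.15)&(Q[...,2]<.05)
    for lo in np.arange(-.15,.05,.01):
        k=m&(Q[...,2]>=lo)&(Q[...,2]<lo+.01)
        if k.sum()>5: print(n,round(lo,3),k.sum(),np.round(np.nanpercentile(Q[k],[2,98],axis=0)[:,:2],3).tolist())
E
```

```text
[0.59780721 0.10194978 0.19292837] 0.509816556083422 [-0.47552794  0.23302276  0.31149774  1.57682691 -0.07241311  1.3459129
  1.26152785]
scene -0.15 609 [[-0.035, -0.078], [0.03, 0.079]]
scene -0.14 392 [[-0.038, -0.075], [0.02, 0.076]]
scene -0.13 371 [[-0.039, -0.078], [0.02, 0.054]]
scene -0.12 355 [[-0.039, -0.079], [0.027, 0.074]]
scene -0.11 153 [[-0.039, -0.08], [0.009, 0.078]]
scene -0.1 24 [[-0.014, -0.059], [0.013, 0.051]]
scene -0.09 52 [[-0.013, -0.038], [0.007, 0.038]]
scene -0.08 90 [[-0.013, -0.035], [0.01, 0.036]]
scene -0.07 68 [[-0.013, -0.034], [0.009, 0.035]]
scene -0.06 66 [[-0.012, -0.031], [0.01, 0.032]]
scene -0.05 72 [[-0.012, -0.031], [0.011, 0.032]]
scene -0.04 66 [[-0.012, -0.031], [0.01, 0.031]]
wrist -0.15 15668 [[0.02, -0.067], [0.03, 0.069]]
wrist -0.14 22332 [[0.024, -0.069], [0.036, 0.07]]
wrist -0.13 18599 [[0.018, -0.079], [0.038, 0.079]]
wrist -0.12 17048 [[0.012, -0.079], [0.038, 0.08]]
wrist -0.11 5872 [[0.001, -0.08], [0.038, 0.08]]
wrist -0.1 717 [[-0.004, -0.08], [0.034, 0.08]]
wrist -0.09 340 [[-0.011, -0.029], [0.005, 0.029]]
wrist -0.08 807 [[-0.01, -0.037], [0.011, 0.037]]
wrist -0.07 581 [[0.006, -0.036], [0.011, 0.036]]
wrist -0.06 566 [[-0.002, -0.033], [0.011, 0.034]]
wrist -0.05 458 [[-0.007, -0.032], [0.011, 0.033]]
wrist -0.04 388 [[-0.009, -0.032], [0.011, 0.033]]
wrist -0.03 53 [[-0.009, -0.033], [0.011, 0.033]]
```

Both cameras agree that the fingertips end about 29 mm behind the reported TCP, not 11 mm ahead. The body sits 70 mm above the tips, as specified, so the tool is effectively offset by 40 mm. From here I'll use tips at tool z = -0.029 and the grasp point at -0.048, and press again with that.

```bash
python3 -m inch '[{"slide":[0.003,0.002,0.15],"angular":[0,0,0],"claw":-1},{"slide":[0.003,0.002,0.3],"angular":[0,0,0],"claw":-1},{"slide":[0.003,0.002,0.36],"angular":[0,0,0],"claw":-1},{"slide":[0.003,0.002,0.4],"angular":[0,0,0],"claw":-1},{"slide":[0.003,0.002,0.43],"angular":[0,0,0],"claw":-1},{"slide":[0.003,0.002,0.46],"angular":[0,0,0],"claw":-1},{"slide":[0.003,0.002,0.48],"angular":[0,0,0],"claw":-1},{"slide":[0.003,0.002,0.48],"angular":[0,0,0],"claw":-1}]'
```

```text
time: 6.0
position: [0.6002, 0.1159, 0.0784]
tool_rot: [0.229, 3.128, 0.025]
ft_force: [-1.4, 19.2, 8.2]
grip_width: 0.15
grip_force: 20.6
```

```bash
python3 -m inch '[{"slide":[0,0,0.02],"angular":[0,0,0],"claw":-1},{"slide":[0,0,0.03],"angular":[0,0,0],"claw":-1},{"slide":[0,0,0.04],"angular":[0,0,0],"claw":-1},{"slide":[0,0,0.04],"angular":[0,0,0],"claw":-1}]'
```

```text
time: 6.4
position: [0.6006, 0.1175, 0.0702]
tool_rot: [0.228, 3.127, 0.029]
ft_force: [-3.3, 18.9, 11.8]
grip_width: 0.143
grip_force: 26.7
```

The fingers were still closing while the tool went down, so they straddled the leaf's free end. I'll open and lift straight off.

```bash
python3 -m inch '[{"slide":[0,0,0],"angular":[0,0,0],"claw":-0.4},{"slide":[0,0,0],"angular":[0,0,0],"claw":-0.4},{"slide":[0,0,-0.1],"angular":[0,0,0],"claw":-0.4},{"slide":[0,0,-0.3],"angular":[0,0,0],"claw":-0.4},{"slide":[0,0,-0.5],"angular":[0,0,0],"claw":-0.4},{"slide":[0,0,-0.5],"angular":[0,0,0],"claw":-1},{"slide":[0,0,-0.5],"angular":[0,0,0],"claw":-1},{"slide":[0,0,-0.5],"angular":[0,0,0],"claw":-1},{"slide":[0,0,-0.5],"angular":[0,0,0],"claw":-1}]'
python3 - <<'E'
from meas import *
im,W,T,K=grab('wrist');save('w5.png',im['color'])
X,Y=tester(W);z=W[...,2]
for y in (.03,.05,.07,.09):
    m=(X>.015)&(X<.03)&(abs(Y-y)<.004)&(z>.07)&(z<.14);print(y,m.sum(),np.nanmedian(z[m]))
m=(X>-.01)&(X<.05)&(Y>.08)&(Y<.106)&(z>.07)&(z<.14); print(np.nanpercentile(Y[m],[99,99.8]))
plan(.598,.095,.12,81.2)
E
```

```text
time: 7.3
position: [0.5972, 0.1025, 0.188]
tool_rot: [-0.241, -3.13, 0.001]
ft_force: [-0.8, 0.8, -0.8]
grip_width: 0.043
grip_force: 0.0
0.03 110 0.0974203489200619
0.05 118 0.1048460236617774
0.07 131 0.11223599514189014
0.09 137 0.12007833158038828
[0.10573266 0.10594902]
t 7.35 pos [0.5972 0.1025 0.188 ] slide [-0.0084 -0.029   0.2721] ang [-0.0021 -0.0046 -0.0003] F [-0.4  0.2  0.2] w 0.026 q7 1.26
```

```bash
python3 -m inch '[{"slide":[0.005,0,0.2],"angular":[0,0,0],"claw":-1},{"slide":[0.005,0,0.36],"angular":[0,0,0],"claw":-1},{"slide":[0.005,0,0.4],"angular":[0,0,0],"claw":-1},{"slide":[0.005,0,0.43],"angular":[0,0,0],"claw":-1},{"slide":[0.005,0,0.46],"angular":[0,0,0],"claw":-1},{"slide":[0.005,0,0.49],"angular":[0,0,0],"claw":-1},{"slide":[0.005,0,0.49],"angular":[0,0,0],"claw":-1}]'
```

```text
time: 8.05
position: [0.5985, 0.1038, 0.0701]
tool_rot: [0.241, 3.129, 0.004]
ft_force: [-3.7, -0.7, 9.1]
grip_width: 0.006
grip_force: 4.8
```

```bash
python3 -m inch '[{"slide":[0,0,0.025],"angular":[0,0,0],"claw":-1},{"slide":[0,0,0.045],"angular":[0,0,0],"claw":-1},{"slide":[0,0,0.055],"angular":[0,0,0],"claw":-1},{"slide":[0,0,0.065],"angular":[0,0,0],"claw":-1},{"slide":[0,0,0.065],"angular":[0,0,0],"claw":-1}]'
```

```text
time: 8.55
position: [0.6016, 0.104, 0.0619]
tool_rot: [0.241, 3.123, 0.009]
ft_force: [-14.6, -1.9, 44.9]
grip_width: 0.005
grip_force: 22.5
```

```bash
python3 -m inch '[{"slide":[0,0,-0.05],"angular":[0,0,0],"claw":-1},{"slide":[0,0,-0.2],"angular":[0,0,0],"claw":0},{"slide":[0,0,-0.4],"angular":[0,0,0],"claw":1},{"slide":[0,0,-0.55],"angular":[0,0,0],"claw":1},{"slide":[0,0,-0.55],"angular":[0,0,0],"claw":1},{"slide":[0,0,-0.55],"angular":[0,0,0],"claw":1}]'
python3 - <<'E'
from meas import *
im,W,T,K=grab('wrist');save('w6.png',im['color'])
X,Y=tester(W);z=W[...,2]
for y in (-.02,.03,.05,.07,.09):
    m=(X>.015)&(X<.03)&(abs(Y-y)<.004)&(z>.07)&(z<.14);print(y,m.sum(),np.nanmedian(z[m]))
m=(X>.018)&(X<.04)&(abs(Y)<.115)&(abs(z-.0905)<.003);print('bed Y',np.nanpercentile(Y[m],[.3,99.7]),np.nanmin(Y[m]),np.nanmax(Y[m]))
m=(X>-.02)&(X<.08)&(Y>-.09)&(Y<.08)&(abs(z-.0905)<.003);print('bed X',np.nanpercentile(X[m],[1,99]));rect(m,W,'bed')
plan(.437,-.31,.2,-8.2+90+90)
E
```

```text
time: 9.15
position: [0.5981, 0.103, 0.1902]
tool_rot: [0.241, 3.128, 0.002]
ft_force: [-0.8, 0.5, -0.9]
grip_width: 0.371
grip_force: 0.0
-0.02 115 0.09037986727332276
0.03 114 0.09035192540998188
0.05 114 0.09043977255323246
0.07 110 0.09042154956623963
0.09 114 0.09052367595719954
bed Y [-0.11345394  0.11248062] -0.11393052816217485 0.11491464278992915
bed X [0.00614248 0.05158528]
bed 7239 [585.1  18.5] [169.2  46.5] 81.0 z 0.0904
t 9.2 pos [0.597  0.1029 0.1884] slide [ 0.3794 -1.73   -0.0475] ang [1.7000e-03 6.0000e-04 2.9797e+00] F [ 0.7 -0.2 -0.8] w 0.415 q7 1.26
```

The leaf is latched level: 90.4 mm along its whole length, matching the bed. Next, the plate.

```bash
python3 -m inch '[{"slide":[0.19,-0.9,0],"angular":[0,0,0],"claw":1},{"slide":[0.19,-0.9,0],"angular":[0,0,0],"claw":1},{"slide":[0.19,-0.9,0],"angular":[0,0,0],"claw":1},{"slide":[0.19,-0.9,0],"angular":[0,0,0],"claw":1},{"slide":[0.19,-0.9,0],"angular":[0,0,0],"claw":1}]'; python3 -c "
from h import *
plan(.437,-.31,.17,98.2)"
```

```text
time: 9.7
position: [0.5126, -0.1166, 0.1868]
tool_rot: [-0.248, -3.129, 0.002]
ft_force: [-0.3, -0.0, -0.4]
grip_width: 0.879
grip_force: 0.0
t 9.7 pos [ 0.5126 -0.1166  0.1868] slide [ 0.1766 -0.8116  0.0687] ang [-0.0019 -0.0053 -0.5758] F [-0.3 -0.  -0.4] w 0.879 q7 1.61
```

```bash
python3 -m inch '[{"slide":[0.17,-0.8,0.07],"angular":[0,0,-0.58],"claw":1},{"slide":[0.17,-0.8,0.07],"angular":[0,0,-0.58],"claw":1},{"slide":[0.17,-0.8,0.07],"angular":[0,0,-0.58],"claw":1},{"slide":[0.17,-0.8,0.07],"angular":[0,0,-0.58],"claw":1},{"slide":[0.17,-0.8,0.07],"angular":[0,0,-0.58],"claw":1},{"slide":[0.17,-0.8,0.07],"angular":[0,0,-0.58],"claw":1},{"slide":[0.17,-0.8,0.07],"angular":[0,0,-0.58],"claw":1}]'; python3 - <<'E'
from meas import *
plan(.437,-.31,.17,98.2)
im,W,T,K=grab('wrist');z=W[...,2];x,y=W[...,0],W[...,1]
m=(x>.3)&(x<.58)&(y>-.42)&(y<-.2)&(abs(z-.0515)<.004);rect(m,W,'plate')
for r in ctrl.outline_of('plate','wrist')[:1]: rect(r['mask']&(abs(z-.0515)<.004),W,'net')
v,u=np.where(m);print(u.min(),u.max(),v.min(),v.max())
E
```

```text
time: 10.4
position: [0.4425, -0.3023, 0.1695]
tool_rot: [0.235, -3.131, -0.002]
ft_force: [0.0, 0.6, 0.3]
grip_width: 1.0
grip_force: 0.0
t 10.4 pos [ 0.4425 -0.3023  0.1695] slide [ 0.0266 -0.0272 -0.0019] ang [ 0.003  -0.003   0.0132] F [0.  0.6 0.3] w 1.0 q7 2.33
plate 9135 [ 435.7 -307.3] [180.   60.1] 7.7 z 0.0515
net 9086 [ 435.7 -307.2] [180.  60.] 7.7 z 0.0515
283 343 92 256
```

```bash
python3 -m inch '[{"slide":[0.027,-0.02,0],"angular":[0,0,0.01],"claw":1},{"slide":[0.027,-0.02,0],"angular":[0,0,0.01],"claw":1},{"slide":[0.027,-0.02,0],"angular":[0,0,0.01],"claw":1},{"slide":[0.027,-0.02,0],"angular":[0,0,0.01],"claw":1}]'; python3 - <<'E'
from meas import *
im,W,T,K=grab('wrist');z=W[...,2];x,y=W[...,0],W[...,1]
m=(x>.3)&(x<.58)&(y>-.42)&(y<-.2)&(abs(z-.0515)<.004);rect(m,W,'plate')
a=cv2.minAreaRect((W[m][:,:2]*1000).astype(np.float32))
plan(a[0][0]/1e3,a[0][1]/1e3,.0,90+a[2])
E
```

```text
time: 10.9
position: [0.4371, -0.309, 0.1709]
tool_rot: [-0.228, 3.133, 0.0]
ft_force: [-0.3, -0.4, 0.2]
grip_width: 1.001
grip_force: 0.0
plate 8909 [ 436.  -307.2] [180.5  60.2] 7.8 z 0.0515
t 10.95 pos [ 0.4371 -0.309   0.1709] slide [0.0037 0.0075 0.6834] ang [0.0003 0.0007 0.018 ] F [-0.8  0.6  0.4] w 0.996 q7 2.34
```

```bash
python3 -m inch '[{"slide":[0.004,0.008,0.2],"angular":[0,0,0.018],"claw":1},{"slide":[0.004,0.008,0.4],"angular":[0,0,0.018],"claw":1},{"slide":[0.004,0.008,0.58],"angular":[0,0,0.018],"claw":1},{"slide":[0.004,0.008,0.68],"angular":[0,0,0.018],"claw":1},{"slide":[0.004,0.008,0.68],"angular":[0,0,0.018],"claw":1},{"slide":[0.004,0.008,0.68],"angular":[0,0,0.018],"claw":0},{"slide":[0.004,0.008,0.68],"angular":[0,0,0.018],"claw":0},{"slide":[0.004,0.008,0.68],"angular":[0,0,0.018],"claw":0},{"slide":[0.004,0.008,0.68],"angular":[0,0,0.018],"claw":0},{"slide":[0.004,0.008,0.68],"angular":[0,0,0.018],"claw":0}]' 15; python3 -c "
from h import *
plan(.437,-.307,.17)"
```

```text
time: 11.95
position: [0.4365, -0.3077, 0.002]
tool_rot: [-0.212, 3.132, -0.001]
ft_force: [-1.0, -0.2, 4.4]
grip_width: 0.693
grip_force: 15.0
t 11.95 pos [ 0.4365 -0.3077  0.002 ] slide [-0.0037  0.0022 -0.6722] ang [0. 0. 0.] F [-1.  -0.2  4.4] w 0.693 q7 2.45
```

```bash
python3 -m inch '[{"slide":[0,0,-0.05],"angular":[0,0,0],"claw":0},{"slide":[0,0,-0.2],"angular":[0,0,0],"claw":0},{"slide":[0,0,-0.4],"angular":[0,0,0],"claw":0},{"slide":[0,0,-0.6],"angular":[0,0,0],"claw":0},{"slide":[0,0,-0.6],"angular":[0,0,0],"claw":0}]' 20; python3 - <<'E'
from meas import *
plan(.585,.021,.15,-9)
im,W,T,K=grab('wrist');s=ctrl.get_state();M=R.from_rotvec(s['tool_rot']).as_matrix();Q=(W-s['position'])@M
m=(abs(Q[...,0])<.15)&(abs(Q[...,1])<.05)&(Q[...,2]>-.07)&(Q[...,2]<-.03)
for r in ctrl.outline_of('plate','wrist')[:1]:
    m=r['mask'];p=Q[m];print(r['confidence'],m.sum(),np.nanpercentile(p,[1,50,99],axis=0).round(4)); A=np.c_[p[:,0],p[:,1],np.ones(len(p))];k=np.isfinite(p).all(1);print(np.linalg.lstsq(A[k],p[k,2],rcond=None)[0])
E
```

```text
time: 12.45
position: [0.4395, -0.3105, 0.1587]
tool_rot: [-0.211, 3.122, -0.009]
ft_force: [1.1, -0.8, -1.0]
grip_width: 0.684
grip_force: 20.0
t 12.45 pos [ 0.4395 -0.3105  0.1587] slide [-0.7544  1.2363  0.0353] ang [-0.0253  0.0109 -2.4428] F [ 1.1 -0.8 -1. ] w 0.684 q7 2.33
0.87 25633 [[-0.0418 -0.0306 -0.0543]
 [ 0.0421 -0.0016 -0.0529]
 [ 0.0886  0.0278 -0.0514]]
[ 0.00423096 -0.01284173 -0.05296434]
```

```bash
python3 -m inch '[{"slide":[-0.4,0.65,0.02],"angular":[-0.02,0.01,1],"claw":0},{"slide":[-0.4,0.65,0.02],"angular":[-0.02,0.01,1],"claw":0},{"slide":[-0.4,0.65,0.02],"angular":[-0.02,0.01,1],"claw":0},{"slide":[-0.4,0.65,0.02],"angular":[-0.02,0.01,1],"claw":0},{"slide":[-0.4,0.65,0.02],"angular":[-0.02,0.01,1],"claw":0}]'; python3 -c "
from h import *
plan(.585,.021,.15,-9)"
```

```text
time: 13.05
position: [0.5134, -0.1248, 0.1433]
tool_rot: [-0.593, -3.075, -0.02]
ft_force: [-0.1, 0.3, -1.6]
grip_width: 0.684
grip_force: 20.0
t 13.05 pos [ 0.5134 -0.1248  0.1433] slide [-0.0483  0.6482 -0.0204] ang [ 1.0000e-03 -3.3500e-02  2.5717e+00] F [-0.1  0.3 -1.6] w 0.684 q7 1.44
```

```bash
python3 -m inch '[{"slide":[-0.02,0.3,-0.04],"angular":[0,-0.03,1],"claw":0},{"slide":[-0.02,0.3,-0.04],"angular":[0,-0.03,1],"claw":0},{"slide":[-0.02,0.3,-0.04],"angular":[0,-0.03,1],"claw":0},{"slide":[-0.02,0.3,-0.04],"angular":[0,-0.03,1],"claw":0}]'; python3 -c "
from h import *
plan(.585,.021,.15,-9)"
```

```text
time: 13.45
position: [0.5446, -0.0644, 0.1544]
tool_rot: [1.384, 2.816, 0.004]
ft_force: [0.2, -0.9, -0.8]
grip_width: 0.686
grip_force: 20.0
t 13.45 pos [ 0.5446 -0.0644  0.1544] slide [0.1718 0.3365 0.0185] ang [9.100e-03 8.000e-04 1.555e+00] F [ 0.2 -0.9 -0.8] w 0.686 q7 0.79
```

```bash
python3 -m inch '[{"slide":[0.1,0.15,0],"angular":[0,0,0.8],"claw":0},{"slide":[0.1,0.15,0],"angular":[0,0,0.8],"claw":0},{"slide":[0.1,0.15,0],"angular":[0,0,0.8],"claw":0},{"slide":[0.1,0.15,0],"angular":[0,0,0.8],"claw":0}]'; python3 -c "
from h import *
plan(.585,.021,.15,-9)"
```

```text
time: 13.85
position: [0.5587, -0.023, 0.1546]
tool_rot: [1.937, 2.469, 0.005]
ft_force: [0.4, 0.1, -0.8]
grip_width: 0.687
grip_force: 20.0
t 13.85 pos [ 0.5587 -0.023   0.1546] slide [0.1459 0.1438 0.0192] ang [ 9.100e-03 -7.000e-04  7.592e-01] F [ 0.4  0.1 -0.8] w 0.687 q7 0.3
```

```bash
python3 -m inch '[{"slide":[0.146,0.144,0.02],"angular":[0.01,0,0.76],"claw":0},{"slide":[0.146,0.144,0.02],"angular":[0.01,0,0.76],"claw":0},{"slide":[0.146,0.144,0.02],"angular":[0.01,0,0.76],"claw":0},{"slide":[0.146,0.144,0.02],"angular":[0.01,0,0.76],"claw":0},{"slide":[0.146,0.144,0.02],"angular":[0.01,0,0.76],"claw":0},{"slide":[0.146,0.144,0.02],"angular":[0.01,0,0.76],"claw":0}]'; python3 - <<'E'
from meas import *
plan(.585,.021,.15,-9)
im,W,T,K=grab('wrist');save('w7.png',im['color'])
s=ctrl.get_state();M=R.from_rotvec(s['tool_rot']).as_matrix();Q=(W-s['position'])@M
r=ctrl.outline_of('plate','wrist')[0];m=r['mask'];p=Q[m];print(r['confidence'],r['bbox'],np.nanpercentile(p,[1,50,99],axis=0).round(4))
X,Y=tester(W);z=W[...,2]
m=(X>.0)&(X<.06)&(Y<.15)&(abs(z-.0905)<.003);print(m.sum(),np.nanpercentile(X[m],[1,99]),np.nanpercentile(Y[m],[1,99]))
for lo in np.arange(.06,.13,.01):
    k=m&(Y>lo)&(Y<lo+.01)
    if k.sum()>5: print(round(lo,3),k.sum(),np.nanpercentile(X[k],[1,99]))
E
```

```text
time: 14.45
position: [0.5862, 0.0206, 0.1516]
tool_rot: [2.387, 2.041, 0.005]
ft_force: [-0.3, 0.2, -1.1]
grip_width: 0.683
grip_force: 20.0
t 14.45 pos [0.5862 0.0206 0.1516] slide [ 0.0007 -0.0048  0.0065] ang [ 0.0049 -0.0033  0.0018] F [-0.3  0.2 -1.1] w 0.683 q7 -0.14
0.6 [317.9, 211.7, 128.9, 243.8] [[-0.04   -0.0289 -0.0508]
 [ 0.0436  0.     -0.0493]
 [ 0.0898  0.0293 -0.0479]]
1579 [0.00770204 0.05079021] [0.09491435 0.13259301]
0.09 399 [0.00686148 0.05158026]
0.1 299 [0.00706051 0.05084941]
0.11 250 [0.01525312 0.04309082]
0.12 498 [0.0146268  0.04337881]
0.13 133 [0.01553826 0.04329728]
```

View pics/w7.png

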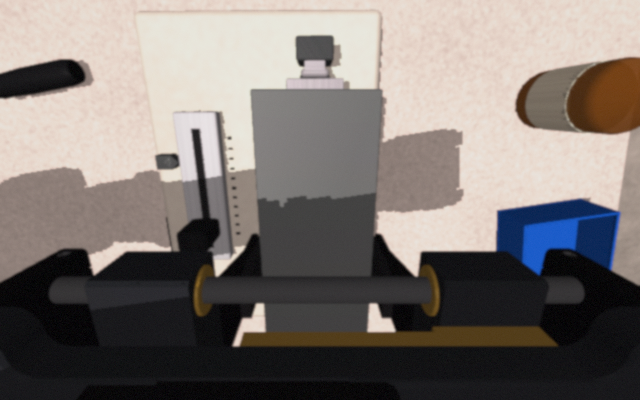

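```bash
python3 - <<'E'
from meas import *
im,W,T,K=grab('wrist');s=ctrl.get_state();M=R.from_rotvec(s['tool_rot']).as_matrix();print(s['position'])
X,Y=tester(W);z=W[...,2]
m=(((X>.008)&(X<.013))|((X>.045)&(X<.05)))&(Y>.08)&(Y<.12)&(abs(z-.0905)<.003);print('leaf end Y',np.nanpercentile(Y[m],[90,99,100]))
m=(X>.0)&(X<.06)&(Y>.09)&(Y<.105)&(abs(z-.0905)<.0025);print('leaf X',np.nanpercentile(X[m],[.5,99.5]))
m=(abs(z-.0505)<.003)&(Y>.1)&(Y<.2);
for x in (-.1,-.06,-.02,.07): k=m&(abs(X-x)<.01);print('deck end',x,np.nanpercentile(Y[k],[99,99.8]))
for y in (.11,.13,.15): k=(abs(z-.0505)<.003)&(abs(Y-y)<.004)&(X>-.16)&(X<.12);print('deck X',y,np.nanpercentile(X[k],[.5,99.5]))
m=ctrl.outline_of('plate','wrist')[0]['mask']&(z>.17)&(z<.23)
XX=X[m];YY=Y[m];print('plate Ymax',np.nanpercentile(YY,[99,99.9]),'z',np.nanmedian(z[m]))
for y in (.0,.05,.08,.1): k=m&(abs(Y-y)<.006);print('plate X',y,np.nanpercentile(X[k],[.5,99.5]).round(4), np.nanpercentile(X[k],[.5,99.5]).mean().round(4))
E
```

```text
[0.5864179  0.02087256 0.15193889]
leaf end Y [0.1013659  0.10200201 0.10205284]
leaf X [0.00627266 0.05195753]
deck end -0.1 [0.16028073 0.16049042]
deck end -0.06 [0.1600265  0.16038244]
deck end -0.02 [0.15993487 0.16076769]
deck end 0.07 [0.16019004 0.16060312]
deck X 0.11 [-0.1277762   0.08656544]
deck X 0.13 [-0.12809158  0.08654016]
deck X 0.15 [-0.12791164  0.08633794]
plate Ymax [0.08682305 0.08766734] z 0.20143704548103025
plate X 0.0 [0.0002 0.0594] 0.0298
plate X 0.05 [0.0005 0.0592] 0.0299
plate X 0.08 [0.0008 0.0597] 0.0303
plate X 0.1 nan nan
  return np.nanmean(a, axis, out=out, keepdims=keepdims)
```

w7 shows the plate held level over the bed. The leaf end is at (316,84) and the catch at (315,50). Correction: +3.3 mm along the bed, -0.9 mm across, then set down.

```bash
python3 -m inch '[{"slide":[0.013,-0.0036,0.15],"angular":[0.005,-0.003,0],"claw":0},{"slide":[0.013,-0.0036,0.28],"angular":[0.005,-0.003,0],"claw":0},{"slide":[0.013,-0.0036,0.35],"angular":[0.005,-0.003,0],"claw":0},{"slide":[0.013,-0.0036,0.39],"angular":[0.005,-0.003,0],"claw":0},{"slide":[0.013,-0.0036,0.405],"angular":[0.005,-0.003,0],"claw":0},{"slide":[0.013,-0.0036,0.411],"angular":[0.005,-0.003,0],"claw":0},{"slide":[0.013,-0.0036,0.414],"angular":[0.005,-0.003,0],"claw":0},{"slide":[0.013,-0.0036,0.414],"angular":[0.005,-0.003,0],"claw":0}]'; python3 - <<'E'
from meas import *
im,W,T,K=grab('wrist')
X,Y=tester(W);z=W[...,2]
m=(X>-.0)&(X<.06)&(abs(z-.098)<.005)&(Y<.12)&(Y>.04);print('plate Ymax',np.nanpercentile(Y[m],[99,99.9]),'X',np.nanpercentile(X[m],[.5,99.5]),'z',np.nanmedian(z[m]))
A=np.c_[X[m],Y[m],np.ones(m.sum())];print(np.linalg.lstsq(A,z[m],rcond=None)[0])
E
```

```text
time: 15.45
position: [0.5873, 0.0248, 0.0494]
tool_rot: [2.389, 2.039, 0.003]
ft_force: [0.1, 0.8, -1.3]
grip_width: 0.685
grip_force: 20.0
plate Ymax [0.09142929 0.0918332 ] X [0.00098321 0.05965985] z 0.09901319211393003
[0.00229392 0.00295122 0.0987441 ]
```

```bash
python3 -m inch '[{"slide":[0,-0.004,0.004],"angular":[0,0,0],"claw":0},{"slide":[-0.001,-0.004,0.009],"angular":[0,0,0],"claw":0},{"slide":[-0.001,-0.004,0.012],"angular":[0,0,0],"claw":0},{"slide":[-0.001,-0.004,0.012],"angular":[0,0,0],"claw":0}]'; python3 - <<'E'
from meas import *
im,W,T,K=grab('wrist')
X,Y=tester(W);z=W[...,2]
m=(X>-.005)&(X<.065)&(abs(z-.098)<.004)&(Y<.12)&(Y>.04);print('plate Ymax',np.nanpercentile(Y[m],[99,99.9]),'X',np.nanpercentile(X[m],[.5,99.5]),'z',np.nanmedian(z[m]))
m=(((X>.008)&(X<.013))|((X>.045)&(X<.05)))&(Y>.08)&(Y<.12)&(abs(z-.0905)<.0025);print('leaf end Y',np.nanpercentile(Y[m],[90,99,100]))
m=(Y>.093)&(Y<.1)&(abs(z-.0905)<.0025)&(X>-.01)&(X<.07);print('leaf X',np.nanpercentile(X[m],[1,99]))
plan(0,0,0)
E
```

```text
time: 15.9
position: [0.5857, 0.0249, 0.047]
tool_rot: [-2.389, -2.039, -0.002]
ft_force: [-3.3, 0.0, 7.6]
grip_width: 0.687
grip_force: 20.0
plate Ymax [0.09128018 0.09172412] X [-0.00055379  0.05851694] z 0.0964738249952013
leaf end Y [0.10138243 0.10238896 0.10249648]
leaf X [0.00662009 0.05146191]
t 15.95 pos [0.5857 0.0249 0.0469] slide [-0.4668 -2.2981  0.1855] ang [0. 0. 0.] F [-3.3  0.3  8.5] w 0.686 q7 -0.1
```

```bash
python3 -m inch '[{"slide":[0,0,-0.003],"angular":[0,0,0],"claw":0},{"slide":[0,0,-0.003],"angular":[0,0,0],"claw":1},{"slide":[0,0,-0.003],"angular":[0,0,0],"claw":1},{"slide":[0,0,-0.003],"angular":[0,0,0],"claw":1},{"slide":[0,0,-0.003],"angular":[0,0,0],"claw":1},{"slide":[0,0,-0.1],"angular":[0,0,0],"claw":1},{"slide":[0,0,-0.3],"angular":[0,0,0],"claw":1},{"slide":[0,0,-0.5],"angular":[0,0,0],"claw":1},{"slide":[0,0,-0.6],"angular":[0,0,0],"claw":1},{"slide":[0,0,-0.6],"angular":[0,0,0],"claw":1}]'; python3 - <<'E'
from meas import *
im,W,T,K=grab('wrist')
X,Y=tester(W);z=W[...,2]
m=(X>-.015)&(X<.075)&(abs(z-.0965)<.003)&(Y<.12)&(Y>-.11);print('plate Y',np.nanpercentile(Y[m],[.2,99.8]),'X',np.nanpercentile(X[m],[.5,99.5]),'z',np.nanmedian(z[m]));rect(m,W,'plate')
plan(.442,.338,.17,13+90)
plan(.442,.338,.17,13)
E
```

```text
time: 16.95
position: [0.5883, 0.0245, 0.2003]
tool_rot: [2.387, 2.036, 0.013]
ft_force: [-0.6, -0.0, 0.2]
grip_width: 1.0
grip_force: 0.0
plate Y [-0.08688481  0.09141205] X [-0.00080023  0.0584291 ] z 0.09642851766359312
plate 9723 [586.1  25.8] [179.1  60.2] 80.9 z 0.0964
t 17.0 pos [0.5867 0.0246 0.1974] slide [ 1.1467 -0.7694  0.1085] ang [ 0.0053 -0.0082  2.2649] F [-0.3 -0.2 -0.9] w 0.996 q7 -0.16
t 17.0 pos [0.5867 0.0246 0.1974] slide [ 1.1467 -0.7694  0.1085] ang [ 0.009  -0.0019 -0.7351] F [-0.3 -0.2 -0.9] w 0.996 q7 -0.16
```

The plate was set down and released. Its length runs from -86.9 to 91.4 mm, centred on the measured bed middle (leaf end 102.3 - 100). Next, the sled.

```bash
python3 -m inch '[{"slide":[0.9,-0.6,0],"angular":[0,0,-0.5],"claw":0.2},{"slide":[0.9,-0.6,0],"angular":[0,0,-0.5],"claw":0.2},{"slide":[0.9,-0.6,0],"angular":[0,0,-0.5],"claw":0.2},{"slide":[0.9,-0.6,0],"angular":[0,0,-0.5],"claw":0.2},{"slide":[0.9,-0.6,0],"angular":[0,0,-0.5],"claw":0.2},{"slide":[0.9,-0.6,0],"angular":[0,0,-0.5],"claw":0.2}]'; python3 -c "
from h import *
plan(.442,.338,.17,13)"
```

```text
time: 17.6
position: [0.4681, 0.2757, 0.1931]
tool_rot: [-2.092, -2.34, 0.004]
ft_force: [-0.2, 0.1, -0.1]
grip_width: 0.617
grip_force: 0.0
t 17.6 pos [0.4681 0.2757 0.1931] slide [ 0.2594 -0.0756  0.0928] ang [-0.0069 -0.0017 -0.2201] F [-0.2  0.1 -0.1] w 0.617 q7 -0.44
```

```bash
python3 -m inch '[{"slide":[0.25,-0.07,0.09],"angular":[-0.007,0,-0.22],"claw":0.2},{"slide":[0.25,-0.07,0.09],"angular":[-0.007,0,-0.22],"claw":0.2},{"slide":[0.25,-0.07,0.09],"angular":[-0.007,0,-0.22],"claw":0.2},{"slide":[0.25,-0.07,0.09],"angular":[-0.007,0,-0.22],"claw":0.2},{"slide":[0.25,-0.07,0.09],"angular":[-0.007,0,-0.22],"claw":0.2}]'; python3 - <<'E'
from meas import *
im,W,T,K=grab('wrist');z=W[...,2];x,y=W[...,0],W[...,1]
g=(x>.39)&(x<.5)&(y>.29)&(y<.39)
rect(g&(z>.01)&(z<.018),W,'block');k=g&(z>.046)&(z<.054);rect(k,W,'knob');print(np.median(im['color'][k],0))
a=cv2.minEnclosingCircle((W[k][:,:2]*1000).astype(np.float32));print(a)
plan(a[0][0]/1e3,a[0][1]/1e3,.036-.048,13)
E
```

```text
time: 18.1
position: [0.4499, 0.3287, 0.1727]
tool_rot: [1.967, 2.445, 0.004]
ft_force: [0.0, -0.6, -0.5]
grip_width: 0.602
grip_force: 0.0
block 1342 [446.4 340.7] [58.9 50.4] 12.8 z 0.0144
knob 304 [441.8 339.9] [20.7 20.9] 12.5 z 0.0503
[85. 80. 81.]
((442.1275329589844, 339.7247619628906), 10.860496520996094)
t 18.15 pos [0.45   0.3288 0.173 ] slide [ 0.0498 -0.0249  0.7398] ang [ 0.0087  0.0014 -0.0219] F [1.1 0.3 1.6] w 0.604 q7 -0.44
```

```bash
python3 -m inch '[{"slide":[0.05,-0.025,0.2],"angular":[0.009,0,-0.022],"claw":0.2},{"slide":[0.05,-0.025,0.4],"angular":[0.009,0,-0.022],"claw":0.2},{"slide":[0.05,-0.025,0.6],"angular":[0.009,0,-0.022],"claw":0.2},{"slide":[0.05,-0.025,0.7],"angular":[0.009,0,-0.022],"claw":0.2},{"slide":[0.05,-0.025,0.73],"angular":[0.009,0,-0.022],"claw":0.2},{"slide":[0.05,-0.025,0.73],"angular":[0.009,0,-0.022],"claw":-0.6},{"slide":[0.05,-0.025,0.73],"angular":[0.009,0,-0.022],"claw":-0.8},{"slide":[0.05,-0.025,0.73],"angular":[0.009,0,-0.022],"claw":-0.8},{"slide":[0.05,-0.025,0.73],"angular":[0.009,0,-0.022],"claw":-0.8},{"slide":[0.05,-0.025,0.73],"angular":[0.009,0,-0.022],"claw":-0.8}]' 25
```

```text
time: 19.15
position: [0.4412, 0.3423, -0.0084]
tool_rot: [-1.951, -2.462, -0.002]
ft_force: [0.1, 0.0, 4.8]
grip_width: 0.242
grip_force: 25.0
```

```bash
python3 -m inch '[{"slide":[0,0,-0.05],"angular":[0,0,0],"claw":-0.8},{"slide":[0,0,-0.2],"angular":[0,0,0],"claw":-0.8},{"slide":[0,0,-0.4],"angular":[0,0,0],"claw":-0.8},{"slide":[0,0,-0.6],"angular":[0,0,0],"claw":-0.8},{"slide":[0,0,-0.67],"angular":[0,0,0],"claw":-0.8},{"slide":[0,0,-0.67],"angular":[0,0,0],"claw":-0.8}]'; python3 - <<'E'
from meas import *
im,W,T,K=grab('wrist');s=ctrl.get_state();M=R.from_rotvec(s['tool_rot']).as_matrix();Q=(W-s['position'])@M
m=(abs(Q[...,0])<.05)&(abs(Q[...,1])<.05)&(Q[...,2]>-.034)&(Q[...,2]<-.012);rect(m,Q,'sled in tool')
plan(.586,.026,.15,-9)
E
```

```text
time: 19.75
position: [0.4426, 0.3432, 0.1622]
tool_rot: [1.951, 2.461, 0.011]
ft_force: [0.6, -0.2, -3.9]
grip_width: 0.243
grip_force: 25.0
sled in tool 2974 [8.  6.5] [31.3 59.3] 0.3 z -0.0256
t 19.8 pos [0.4412 0.3421 0.1592] slide [-1.3633  0.2751  0.0355] ang [ 0.0026 -0.003   0.7402] F [-0.6  0.3 -3.8] w 0.246 q7 -0.45
```

```bash
python3 -m inch '[{"slide":[-0.9,0.18,0],"angular":[0,0,0.4],"claw":-0.8},{"slide":[-0.9,0.18,0],"angular":[0,0,0.4],"claw":-0.8},{"slide":[-0.9,0.18,0],"angular":[0,0,0.4],"claw":-0.8},{"slide":[-0.9,0.18,0],"angular":[0,0,0.4],"claw":-0.8},{"slide":[-0.9,0.18,0],"angular":[0,0,0.4],"claw":-0.8},{"slide":[-0.9,0.18,0],"angular":[0,0,0.4],"claw":-0.8}]'; python3 -c "
from h import *
plan(.586,.026,.15,-9)"
```

```text
time: 20.4
position: [0.5363, 0.1255, 0.1554]
tool_rot: [2.208, 2.233, -0.01]
ft_force: [-0.1, -0.7, -3.3]
grip_width: 0.244
grip_force: 25.0
t 20.4 pos [0.5363 0.1255 0.1554] slide [-0.4002  0.1944  0.0231] ang [-0.0058  0.0103  0.3218] F [-0.1 -0.7 -3.3] w 0.244 q7 -0.22
```

```bash
python3 -m inch '[{"slide":[-0.4,0.19,0.02],"angular":[0,0.01,0.32],"claw":-0.8},{"slide":[-0.4,0.19,0.02],"angular":[0,0.01,0.32],"claw":-0.8},{"slide":[-0.4,0.19,0.02],"angular":[0,0.01,0.32],"claw":-0.8},{"slide":[-0.4,0.19,0.02],"angular":[0,0.01,0.32],"claw":-0.8},{"slide":[-0.4,0.19,0.02],"angular":[0,0.01,0.32],"claw":-0.8},{"slide":[-0.4,0.19,0.02],"angular":[0,0.01,0.32],"claw":-0.8}]'; python3 - <<'E'
from meas import *
plan(.586,.026,.15,-9)
im,W,T,K=grab('wrist');save('w8.png',im['color'])
X,Y=tester(W);z=W[...,2]
s=ctrl.get_state();M=R.from_rotvec(s['tool_rot']).as_matrix();Q=(W-s['position'])@M
m=(X>-.015)&(X<.075)&(abs(z-.0965)<.003)&(Y<.12);print('plate Y',np.nanpercentile(Y[m],[.2,99.8]))
for y in (.065,.075,.085): k=m&(abs(Y-y)<.004);print(y,'plate X',np.nanpercentile(X[k],[1,99]),k.sum())
r=ctrl.outline_of('sled','wrist')[0];print(r['confidence'],r['bbox']);m=r['mask'];p=Q[m]
k=m&(Q[...,2]>-.035)&(Q[...,2]<-.015)
for lo in range(-30,45,5):
    c=k&(Q[...,0]>lo/1e3)&(Q[...,0]<lo/1e3+.005)
    if c.sum()>10: print(lo,c.sum(),'tool y',np.nanpercentile(Q[c][:,1],[1,99]).round(4),'z',np.nanmedian(Q[c][:,2]).round(4),'tester X',np.nanpercentile(X[c],[1,99]).round(4),'Y',np.nanmax(Y[c]).round(4))
E
```

```text
time: 21.0
position: [0.5845, 0.0365, 0.1518]
tool_rot: [-2.37, -2.053, -0.003]
ft_force: [0.3, 0.2, -2.8]
grip_width: 0.246
grip_force: 25.0
t 21.0 pos [0.5845 0.0365 0.1518] slide [-0.0408  0.0121  0.0069] ang [-0.0061 -0.0103  0.0263] F [ 0.3  0.2 -2.8] w 0.246 q7 -0.15
plate Y [-0.11463983  0.09167103]
0.065 plate X [-2.61177593e-05  5.85901632e-02] 703
0.075 plate X [-0.00073263  0.05826687] 729
0.085 plate X [-0.00051482  0.05842374] 748
0.6 [321.5, 242.5, 99.0, 70.4]
-10 25 tool y [0.0258 0.0312] z -0.0176 tester X [0.0517 0.057 ] Y 0.0073
-5 66 tool y [-0.025   0.0342] z -0.0211 tester X [0.0008 0.06  ] Y 0.0123
0 244 tool y [-0.0246  0.0338] z -0.0223 tester X [0.0012 0.0595] Y 0.0172
5 597 tool y [-0.0243  0.0245] z -0.0228 tester X [0.0015 0.0502] Y 0.0222
10 623 tool y [-0.0242  0.0243] z -0.0223 tester X [0.0015 0.05  ] Y 0.0272
15 624 tool y [-0.0246  0.0247] z -0.0224 tester X [0.001  0.0504] Y 0.0322
20 624 tool y [-0.024   0.0241] z -0.0217 tester X [0.0015 0.0497] Y 0.0353
```

View pics/w8.png

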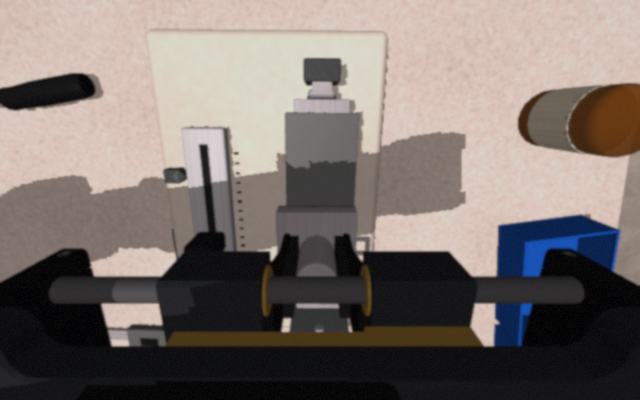

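w8 shows the sled held level at (318,225) over the plate, whose end is at (320,113). I'll centre it and come down to just above the plate.

```bash
python3 -m inch '[{"slide":[-0.037,0.013,0.05],"angular":[-0.006,-0.01,0.026],"claw":-0.8},{"slide":[-0.037,0.013,0.14],"angular":[-0.006,-0.01,0.026],"claw":-0.8},{"slide":[-0.037,0.013,0.2],"angular":[-0.006,-0.01,0.026],"claw":-0.8},{"slide":[-0.037,0.013,0.22],"angular":[-0.006,-0.01,0.026],"claw":-0.8},{"slide":[-0.037,0.013,0.22],"angular":[-0.006,-0.01,0.026],"claw":-0.8}]'; cat > m2.py <<'E'
from meas import *
plan(.586,.026,.088,-9)
im,W,T,K=grab('wrist')
X,Y=tester(W);z=W[...,2]
s=ctrl.get_state();M=R.from_rotvec(s['tool_rot']).as_matrix();Q=(W-s['position'])@M
m=(X>-.015)&(X<.075)&(abs(z-.0965)<.003)&(Y<.12)&(Y>.04);print('plate Ymax',np.nanpercentile(Y[m],[99.5,99.8]),'X',np.nanpercentile(X[m],[1,99]).mean(),rect(m,W,'p'))
k=(Q[...,2]>-.027)&(Q[...,2]<-.018)&(Q[...,0]>.012)&(Q[...,0]<.03)&(abs(Q[...,1])<.04)
print('sled Ymax',np.nanpercentile(Y[k],[98,99.5]),'X',np.nanpercentile(X[k],[1,99]),np.nanpercentile(X[k],[1,99]).mean(),'z top',np.nanmedian(z[k]))
E
python3 m2.py
```

```text
time: 21.6
position: [0.5867, 0.0247, 0.0967]
tool_rot: [2.391, 2.036, -0.001]
ft_force: [0.2, -0.5, -2.7]
grip_width: 0.246
grip_force: 25.0
t 21.6 pos [0.5867 0.0247 0.0967] slide [ 0.0049 -0.0035  0.0348] ang [ 0.0006  0.0023 -0.0056] F [ 0.2 -0.5 -2.7] w 0.246 q7 -0.13
p 7799 [596.1  88.9] [51.9 60.2] 80.9 z 0.0965
plate Ymax [0.09173384 0.09184515] X 0.02899175425343062 None
sled Ymax [0.02347398 0.0236388 ] X [0.00549162 0.05410679] 0.02979920430401094 z top 0.11930437669530738
```

```bash
python3 -m inch '[{"slide":[0.012,-0.003,0.015],"angular":[0,0,-0.006],"claw":-0.8},{"slide":[0.012,-0.003,0.027],"angular":[0,0,-0.006],"claw":-0.8},{"slide":[0.012,-0.003,0.033],"angular":[0,0,-0.006],"claw":-0.8},{"slide":[0.012,-0.003,0.036],"angular":[0,0,-0.006],"claw":-0.8},{"slide":[0.012,-0.003,0.036],"angular":[0,0,-0.006],"claw":-0.8}]'; python3 m2.py
```

```text
time: 22.15
position: [0.5873, 0.0277, 0.0889]
tool_rot: [2.387, 2.039, 0.002]
ft_force: [-0.9, -0.0, -2.8]
grip_width: 0.247
grip_force: 25.0
t 22.15 pos [0.5873 0.0277 0.0889] slide [-0.0074 -0.0039  0.0035] ang [0.0046 0.0006 0.0001] F [-0.9 -0.  -2.8] w 0.247 q7 -0.13
p 8326 [596.7  92.3] [58.4 60.2] 81.1 z 0.0965
plate Ymax [0.09164752 0.09171194] X 0.029033749666858715 None
sled Ymax [0.02647314 0.02669783] X [0.00533581 0.05414049] 0.02973815058322335 z top 0.1114635267495063
```

```bash
python3 -m inch '[{"slide":[0,-0.003,0.003],"angular":[0,0,0],"claw":-0.8},{"slide":[0,-0.003,0.006],"angular":[0,0,0],"claw":-0.8},{"slide":[0,-0.003,0.008],"angular":[0,0,0],"claw":-0.8},{"slide":[0,-0.003,0.008],"angular":[0,0,0],"claw":-0.8}]'; python3 m2.py
```

```text
time: 22.6
position: [0.5866, 0.0278, 0.0877]
tool_rot: [2.387, 2.039, 0.003]
ft_force: [-2.4, -0.1, 5.0]
grip_width: 0.242
grip_force: 25.0
t 22.6 pos [0.5866 0.0278 0.0877] slide [-0.0075 -0.0013 -0.0014] ang [ 0.0048 -0.0001  0.    ] F [-2.4 -0.1  5. ] w 0.242 q7 -0.13
p 8407 [596.1  88.9] [51.7 60.2] 81.0 z 0.0964
plate Ymax [0.09162478 0.09169689] X 0.028984760986365363 None
sled Ymax [0.02650457 0.02665712] X [0.00475776 0.05340537] 0.029081567340217492 z top 0.11027597857866062
```

```bash
python3 -m inch '[{"slide":[0,0,-0.003],"angular":[0,0,0],"claw":-0.8},{"slide":[0,0,-0.003],"angular":[0,0,0],"claw":0.2},{"slide":[0,0,-0.003],"angular":[0,0,0],"claw":0.2},{"slide":[0,0,-0.003],"angular":[0,0,0],"claw":0.2},{"slide":[0,0,-0.003],"angular":[0,0,0],"claw":0.2},{"slide":[0,0,-0.1],"angular":[0,0,0],"claw":0.2},{"slide":[0,0,-0.3],"angular":[0,0,0],"claw":0.2},{"slide":[0,0,-0.5],"angular":[0,0,0],"claw":0.2},{"slide":[0,0,-0.5],"angular":[0,0,0],"claw":0.2},{"slide":[0,0,-0.5],"angular":[0,0,0],"claw":0.2}]'; python3 - <<'E'
from meas import *
im,W,T,K=grab('wrist');X,Y=tester(W);z=W[...,2]
g=(X>-.03)&(X<.09)&(abs(Y)<.11)
m=g&(abs(z-.1105)<.003);rect(m,W,'sled');print('X',np.nanpercentile(X[m&(Y>.01)&(X<.06)],[1,99]),'Y',np.nanpercentile(Y[m],[.5,99.5]))
m=g&(abs(z-.0965)<.003);rect(m,W,'plate');print('X',np.nanpercentile(X[m],[1,99]),'Y',np.nanpercentile(Y[m],[.2,99.8]))
m=g&(abs(z-.1465)<.004);rect(m,W,'knob')
t=(abs(X+.08)<.02)&(abs(z-.1045)<.004)&(abs(Y)<.11);rect(t,W,'grip');print('grip X',np.nanpercentile(X[t],[1,99]),'Y',np.nanpercentile(Y[t],[1,99]))
t=(X>-.13)&(X<-.099)&(Y>.02)&(Y<.09)&(z>.058)&(z<.066);rect(t,W,'tab');print('tab X',np.nanpercentile(X[t],[1,99]),'Y',np.nanpercentile(Y[t],[1,99]))
k=t&(X>-.106);print('point Y',np.nanmedian(Y[k]))
plan(.478,-.004,.2,81.2); print(ctrl.get_state()['joint_positions'])
E
```

```text
time: 23.65
position: [0.5872, 0.028, 0.2133]
tool_rot: [2.386, 2.038, 0.007]
ft_force: [0.6, -0.4, -0.3]
grip_width: 0.598
grip_force: 0.0
sled 1666 [586.4  25. ] [50.5 49.9] 81.1 z 0.1105
X [0.00455373 0.05348021] Y [-0.02369668  0.02629889]
plate 6586 [586.   25.4] [179.1  60.1] 80.9 z 0.0964
X [-0.00065228  0.05826734] Y [-0.08760155  0.0910726 ]
knob 411 [586.4  25.5] [21.  20.6] 33.8 z 0.1463
grip 415 [473.2   8.1] [18.4 27.1] 81.2 z 0.1045
grip X [-0.0931337  -0.06678968] Y [-0.04155797 -0.0237538 ]
tab 247 [454.8  93.3] [55.3 24.7] 81.2 z 0.0625
tab X [-0.12300496 -0.09903046] Y [0.02401511 0.07304136]
point Y 0.033738951579261475
t 23.7 pos [0.586  0.028  0.2115] slide [-0.194  -0.4069  0.0451] ang [ 0.0034 -0.003   2.9938] F [-0.2 -0.2 -0.4] w 0.599 q7 -0.17
[-0.54886752  0.18630607  0.52319238  1.60996393 -0.09408585  1.36858055
 -0.17128516]
```

The sled is set down, centred on the plate to within 0.5 mm and square to it. Now I'll turn the tool 90° and go to the speed grip.

```bash
python3 -m inch '[{"slide":[-0.1,-0.2,0],"angular":[0,0,-1],"claw":0.2},{"slide":[-0.1,-0.2,0],"angular":[0,0,-1],"claw":0.2},{"slide":[-0.1,-0.2,0],"angular":[0,0,-1],"claw":0.2},{"slide":[-0.1,-0.2,0],"angular":[0,0,-1],"claw":0.2}]'; python3 -m inch '[{"slide":[0,-0.2,0],"angular":[0,0,-1],"claw":0.2},{"slide":[0,-0.2,0],"angular":[0,0,-1],"claw":0.2},{"slide":[0,-0.2,0],"angular":[0,0,-1],"claw":0.2},{"slide":[0,-0.2,0],"angular":[0,0,-1],"claw":0.2}]';  python3 -c "
from h import *
plan(.474,.009,.16,81.2)"
```

```text
time: 24.1
position: [0.5313, 0.011, 0.2095]
tool_rot: [-1.773, -2.593, 0.002]
ft_force: [0.5, 0.5, 0.4]
grip_width: 0.599
grip_force: 0.0
time: 24.5
position: [0.4847, -0.0069, 0.2096]
tool_rot: [-1.041, -2.963, 0.002]
ft_force: [0.2, 0.3, 0.1]
grip_width: 0.6
grip_force: 0.0
t 24.5 pos [ 0.4847 -0.0069  0.2096] slide [0.0729 0.023  0.1984] ang [-0.0027 -0.0013 -0.9972] F [0.2 0.3 0.1] w 0.6 q7 0.83
```

```bash
python3 -m inch '[{"slide":[0.073,0.023,0.05],"angular":[0,0,-1],"claw":0.2},{"slide":[0.073,0.023,0.1],"angular":[0,0,-1],"claw":0.2},{"slide":[0.073,0.023,0.2],"angular":[0,0,-1],"claw":0.2},{"slide":[0.073,0.023,0.2],"angular":[0,0,-1],"claw":0.2},{"slide":[0.073,0.023,0.2],"angular":[0,0,-1],"claw":0.2},{"slide":[0.073,0.023,0.2],"angular":[0,0,-1],"claw":0.2}]'; cat > m3.py <<'E'
from meas import *
im,W,T,K=grab('wrist');X,Y=tester(W);z=W[...,2]
t=(abs(X+.08)<.02)&(abs(z-.1045)<.004)&(abs(Y)<.11)
if t.sum()>9: rect(t,W,'grip');print('grip X',np.nanpercentile(X[t],[1,99]),'Y',np.nanpercentile(Y[t],[1,99]),np.nanpercentile(Y[t],[1,99]).mean())
t=(X>-.126)&(X<-.1015)&(Y>.01)&(Y<.06)&(z>.0585)&(z<.067)
print('tab',t.sum(),'X',np.nanpercentile(X[t],[1,99]),'Y',np.nanpercentile(Y[t],[1,99]))
for lo in range(-126,-100,3):
    k=t&(X>lo/1e3)&(X<lo/1e3+.003)
    if k.sum()>3: print(lo,k.sum(),np.nanpercentile(Y[k],[2,98]).round(4),np.nanpercentile(Y[k],[2,98]).mean().round(4))
E
python3 m3.py;  python3 -c "
from h import *
plan(.4735,.0085,.054,81.2)"
```

```text
time: 25.1
position: [0.4752, 0.0091, 0.1607]
tool_rot: [0.249, 3.131, -0.002]
ft_force: [-0.2, -0.3, 0.2]
grip_width: 0.596
grip_force: 0.0
grip 649 [471.8   7.5] [19.8 27. ] 81.4 z 0.1045
grip X [-0.09455194 -0.06831303] Y [-0.0433562  -0.02371434] -0.033535266849914105
tab 282 X [-0.12393504 -0.10372817] Y [0.02394199 0.03759084]
-126 28 [0.0247 0.0373] 0.031
-123 45 [0.024  0.0379] 0.031
-120 41 [0.0242 0.037 ] 0.0306
-117 45 [0.0239 0.037 ] 0.0304
-114 44 [0.024  0.0373] 0.0307
-111 43 [0.0242 0.0373] 0.0308
-108 27 [0.0262 0.0352] 0.0307
-105 9 [0.0291 0.0325] 0.0308
t 25.15 pos [0.4756 0.0091 0.1612] slide [ 0.0085 -0.0033  0.4287] ang [-0.0013  0.0031 -0.0095] F [-0.7  0.7  0.6] w 0.602 q7 1.32
```

```bash
python3 -m inch '[{"slide":[0.012,-0.006,0.15],"angular":[0,0,-0.009],"claw":0.2},{"slide":[0.012,-0.006,0.3],"angular":[0,0,-0.009],"claw":0.2},{"slide":[0.012,-0.006,0.4],"angular":[0,0,-0.009],"claw":0.2},{"slide":[0.012,-0.006,0.43],"angular":[0,0,-0.009],"claw":0.2},{"slide":[0.012,-0.006,0.43],"angular":[0,0,-0.009],"claw":-0.4},{"slide":[0.012,-0.006,0.43],"angular":[0,0,-0.009],"claw":-0.8},{"slide":[0.012,-0.006,0.43],"angular":[0,0,-0.009],"claw":-0.8},{"slide":[0.012,-0.006,0.43],"angular":[0,0,-0.009],"claw":-0.8},{"slide":[0.012,-0.006,0.43],"angular":[0,0,-0.009],"claw":-0.8}]' 12; python3 m3.py
```

```text
time: 26.05
position: [0.4735, 0.008, 0.0549]
tool_rot: [0.239, 3.129, -0.0]
ft_force: [-0.4, -2.1, 1.0]
grip_width: 0.231
grip_force: 0.8
grip 1632 [469.4   8.7] [38.5 22.8] 79.5 z 0.1045
grip X [-0.09471712 -0.07465292] Y [-0.05025717 -0.01489965] -0.032578409551427864
tab 651 X [-0.1239629  -0.10373892] Y [0.02367031 0.03733376]
-126 54 [0.024  0.0371] 0.0306
-123 108 [0.0237 0.0371] 0.0304
-120 102 [0.0237 0.037 ] 0.0303
-117 104 [0.0237 0.0374] 0.0306
-114 106 [0.0238 0.0371] 0.0304
-111 95 [0.0239 0.0372] 0.0305
-108 61 [0.026  0.0357] 0.0308
-105 21 [0.0286 0.0333] 0.0309
```

```bash
python3 -m inch '[{"slide":[0,0,0],"angular":[0,0,0],"claw":-1},{"slide":[0,0.02,0],"angular":[0,0,0],"claw":-1},{"slide":[0,0.08,0],"angular":[0,0,0],"claw":-1},{"slide":[0,0.15,0],"angular":[0,0,0],"claw":-1},{"slide":[0,0.21,0],"angular":[0,0,0],"claw":-1},{"slide":[0,0.245,0],"angular":[0,0,0],"claw":-1},{"slide":[0,0.254,0],"angular":[0,0,0],"claw":-1},{"slide":[0,0.254,0],"angular":[0,0,0],"claw":-1},{"slide":[0,0.254,0],"angular":[0,0,0],"claw":-1}]' 12; python3 - <<'E'
from meas import *
p=ctrl.get_state()['position'];print('TCP tester',tester(np.array(p)))
im,W,T,K=grab('wrist');X,Y=tester(W);z=W[...,2]
t=(X>-.1)&(X<-.08)&(abs(z-.1045)<.002)&(abs(Y-.03)<.04)
print(np.nanpercentile(Y[t],[2,98]))
E
```

```text
time: 27.0
position: [0.4833, 0.072, 0.0549]
tool_rot: [0.238, 3.129, 0.002]
ft_force: [-0.1, 1.7, 5.4]
grip_width: 0.227
grip_force: 12.0
TCP tester (np.float64(-0.07994142913696516), np.float64(0.03187436670386788))
[0.0162719  0.04787361]
```

```bash
python3 -m inch '[{"slide":[0,-0.005,0],"angular":[0,0,0],"claw":-1},{"slide":[0,-0.005,0],"angular":[0,0,0],"claw":-1},{"slide":[0,-0.005,0],"angular":[0,0,0],"claw":0.2},{"slide":[0,-0.005,0],"angular":[0,0,0],"claw":0.2},{"slide":[0,-0.005,0],"angular":[0,0,0],"claw":0.2},{"slide":[0,-0.005,-0.1],"angular":[0,0,0],"claw":0.2},{"slide":[0,-0.005,-0.3],"angular":[0,0,0],"claw":0.2},{"slide":[0,-0.005,-0.5],"angular":[0,0,0],"claw":0.2},{"slide":[0,-0.005,-0.5],"angular":[0,0,0],"claw":0.2},{"slide":[0,-0.005,-0.5],"angular":[0,0,0],"claw":0.2}]'; python3 m3.py; python3 - <<'E'
from meas import *
im,W,T,K=grab('wrist');save('w9.png',im['color']);X,Y=tester(W);z=W[...,2]
g=(X>-.03)&(X<.09)&(abs(Y)<.11)
m=g&(abs(z-.1105)<.003);rect(m,W,'sled')
m=g&(abs(z-.0965)<.003);rect(m,W,'plate')
E
```

```text
time: 28.05
position: [0.4827, 0.0698, 0.1801]
tool_rot: [0.239, 3.128, 0.001]
ft_force: [-0.3, -0.4, -0.1]
grip_width: 0.597
grip_force: 0.0
grip 556 [481.2  70.9] [19.3 26.8] 81.5 z 0.1045
grip X [-0.09489001 -0.06889192] Y [0.02088506 0.04001272] 0.03044888922823239
tab 248 X [-0.12355039 -0.10367022] Y [0.02426072 0.03791552]
-126 14 [0.0246 0.0376] 0.0311
-123 42 [0.0243 0.0379] 0.0311
-120 42 [0.0243 0.0379] 0.0311
-117 41 [0.0243 0.0379] 0.0311
-114 36 [0.0243 0.0379] 0.0311
-111 37 [0.0243 0.0379] 0.0311
-108 26 [0.0264 0.0353] 0.0308
-105 10 [0.0287 0.0336] 0.0311
sled 479 [598.4  23.2] [49.2 24.4] 81.0 z 0.1104
plate 1559 [587.2  36.6] [156.9  61. ] 81.2 z 0.0964
```

View pics/w9.png

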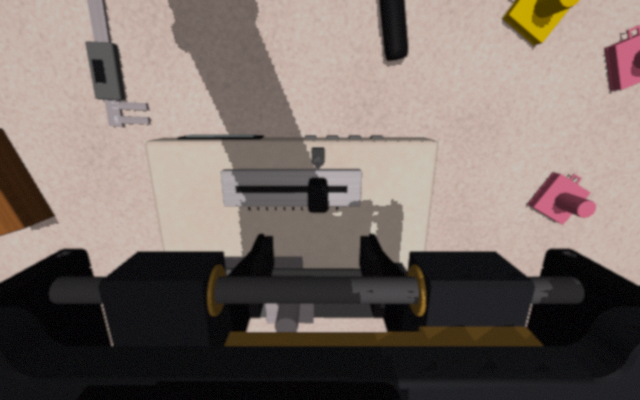

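w9 shows the grip at (318,193), directly below the tab's point at (318,160), 0.6 mm apart by measurement. Last, one top-camera check of plate, sled and bystanders, then hand in.

```bash
python3 - <<'E'
from meas import *
im,W,T,K=grab('top')
for q in ('round_weight','beaker'):
    r=ctrl.find_in(q,'top')[0];print(q,r['confidence'],np.round(r['bbox']))
im,W,T,K=grab('scene');X,Y=tester(W);z=W[...,2];g=(X>-.03)&(X<.09)&(abs(Y)<.11)
for n,h in (('sled',.1105),('plate',.0965)):
    m=g&(abs(z-h)<.004);print(n,m.sum(),'Y',np.nanpercentile(Y[m],[1,99]),'X',np.nanpercentile(X[m],[1,99]))
s=ctrl.get_state();print(s['time'],s['ft_force'])
print(ctrl.close_job())
E
```

```text
round_weight 0.45 [210. 156.  16.  17.]
beaker 0.96 [447. 150.  23.  25.]
sled 246 Y [-0.10225895  0.02635318] X [0.0047059  0.05661225]
plate 967 Y [-0.08669826  0.09203865] X [-0.00122257  0.05951251]
28.35 [0.29001929 0.42930564 0.65191855]
the job is handed in; nothing more can be done
None
```

The job is handed in at 28.35 s; no verdict came back: the leaf is latched level, the plate is centred on the bed, the sled stands on the middle of the plate (within about 0.5 mm), the speed grip is 0.6 mm from the index tab, and the weight and beaker were not touched, but two early leaf presses failed (the first missed, the second briefly gripped the leaf's end) before the third latched it.

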